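# Gauge a connector shell and sort it

## Task

Take the aluminium connector shell that stands in the black nest of the gauge fixture and try its nose in the bore of the steel gauge block, pushing it straight down until it stops. If it goes in up to its flange it is good: put it in the large compartment of the grey sorting tray; if it stops at the mouth it is oversize: put it in the small compartment. Leave the other shell, waiting in the wooden rack, where it is.

Things in the scene. Friction and masses are not known exactly. Their poses are not given: they have to be found in the camera images.
- shell_a_center (a point): One of two upright aluminium connector shells, alike outside, 74 mm tall, 0.12 kg. From below: nose 30 long (20 thick if good, 32 if oversize; tip tapers to 14; hidden in its hole at first), flange 48 wide and 6 thick, round barrel 32 wide and 38 tall. Point: on the axis half-way up, 37 above the nose tip; grip the barrel 21 above this point. One starts in the nest, one in a wooden rack. z up.
- shell_b_center (a point): One of two upright aluminium connector shells, alike outside, 74 mm tall, 0.12 kg. From below: nose 30 long (20 thick if good, 32 if oversize; tip tapers to 14; hidden in its hole at first), flange 48 wide and 6 thick, round barrel 32 wide and 38 tall. Point: on the axis half-way up, 37 above the nose tip; grip the barrel 21 above this point. One starts in the nest, one in a wooden rack. z up.
- gauge: Fixed fixture: base plate 90 x 200 with a steel gauge block 70 x 70, vertical bore 26 wide and 40 deep, and a black plastic socket 52 x 52, the nest, holding the shell to test by its flange. Both tops 46 mm above the table. Origin: on the bore's axis at table height, z up; nest axis 110 mm along -y. A shell's half-way point is 53 up when in the nest or fully in the bore; an oversize one stops about 25 higher.
- tray: Fixed grey sorting tray 275 x 150 mm, walls 35 high and 5 thick, floor 5 thick; a cross wall splits it along its x axis. Origin: under its middle at table height, z up. Large compartment (good shells) 165 x 140 inside, centre x = +50, y = 0. Small compartment (oversize shells) 95 x 140 inside, centre x = -85, y = 0.
Things that resemble listed ones, but are neither listed nor needed, are in the scene too. Leave any purple look-alike of the part that bears shell_b_center alone. Of the things that look like the gauge, take the one that is farthest from the robot's base at the start.

How it is judged:
By the outcome, as a careful person would: the job done as asked, in the order asked, and still so for the second after the job is handed in, with the robot touching nothing.
It also fails if it takes over 45 s, if anything falls off the work surface, if the arm or the gripper's body presses on something with over 40 N, if the wrist force passes 120 N, or if a joint passes its speed limit or range.

## Robot

A 7-joint arm with a two-finger parallel gripper is mounted at the origin on the work surface. World frame = base frame: x ahead of the robot, y to its left, z up, the work surface at z = 0. Lengths are in m, angles in rad, forces in N, time in s.
With the tool pointing down it reaches from about 0.4 to 0.875 m from the base axis. Payload 19.3 kg.
Tool frame: the origin (TCP) lies midway between the tips of the shut fingers; the grasp point (between the pads) lies 19 mm behind it; z points along the fingers, y is the line along which they close (so a half turn about z gives the same grasp; the last joint's range is limited). The gripper opens to 85 mm and grips with 20 to 120 N. Pads are 22 mm wide; open, the fingers measure 114 mm over their backs; the gripper's body (76 mm by 85 mm) begins 54 mm behind the grasp point. The pads swing forward as they close: fully open they stand 13 mm farther back than shut.
Start: joints at [1.251, 0.521, -0.036, 1.599, 0.021, 1.021, -0.113], TCP at [0.154, -0.606, 0.231] pointing down, gripper open.
Joint ranges: [-2.91, 2.91], [-0.3, 2.13], [-1.5, 1.42], [0.17, 2.43], [-1.26, 4.41], [0.16, 1.93], [-2.52, 2.52]. Speed limits (rad/s): [1.89, 1.89, 2.39, 2.39, 3.01, 3.01, 3.01].

## Interface

Orientations are given as [roll, pitch, yaw] about the fixed x, y, z axes, in that order (R = Rz(yaw) Ry(pitch) Rx(roll)).
In Python, from workcell import bot gives the robot as it stands.
- The arm moves only by the tool move_arm, never from a script. Its argument "moves" is a list that holds one entry, the list of rows, each a list of 7 numbers: the opening, from 0 (shut) to 1 (fully open), then the shift along the tool's x, y, z in units of 1000 mm (1.0 is 1000 mm), then the turn, a rotation vector about the tool's x, y, z in units of 2 pi rad (1.0 is 2 pi rad). A call has 1 to 5 rows; each row is the pose to reach, as a shift and turn from the pose commanded when the call began, along the tool's axes at that moment, turning the shorter way round; what a row does not reach only later rows make up. A row lasts 1/10 s, in which the tool goes at most 50 mm and 8.59 degrees, less where a joint would pass 70% of its speed; a pose out of reach is approached as far as the arm can. A call with a number of a shift or a turn outside -1 to 1 is refused whole. A call with a gripper value outside its range is refused whole. The fingers move at their own pace and stop on an object; "force" is the grip in N (left out, the last holds). Time passes only in rows, so rows that repeat a pose let the fingers close. It gives the time, the measured TCP pose, the force, the opening and the grip force at its end, in the units of the state.
- bot.observe(): the state, without advancing time (a new reading comes with each control period).
- bot.grab_frame(name): name is "scene" or "top" or "wrist"; returns the picture (420x560x3 uint8, red, green, blue); there is no depth.
- bot.camera_params(name): a dict with "vertical_fov" (degrees; the focal length in pixels is half the picture's height over the tangent of half this angle, whatever the lens; pixels are square), "cx", "cy" (the principal point, pixels), "D" ([k1, k2, p1, p2, k3] as OpenCV has them; the pictures are not rectified), "R" (3x3) and "t" (3): a world point X has camera coordinates R X + t. Camera axes: x right, y down, z forward; pixel columns grow to the right and rows downward; lengths in m; the calibration is good to about 2 mm. A picture is of the moment at which its call begins: read the wrist's pose just before it. camera_params takes no time and is no camera call; for the wrist camera it gives the pose at the moment of the call.
- bot.job_done(): hands the job in; it is judged then, once.
The state is a dict: "clock": time; "qpos": joint angles; "qd": joint speeds; "joint_efforts": joint torques, N m; "position": TCP position; "tool_rot": TCP orientation; "force": force on the tool from outside, world axes, zero at the start; "moment": the same for the moment, N m; "grip_width": finger opening in m; "finger_force": force on a finger pad.
Only numpy, scipy, OpenCV 4.12 (cv2) and the standard library are available. Lean on these libraries where they do the work, as an engineer would, in place of code of your own. Each camera call takes 0.05 s, during which the arm holds its last target. There are 200 camera calls.

## Working session

There is one attempt and no reset: what is moved stays moved. The work goes in short steps, Python scripts to look and compute and a tool call to move; the robot and the scene stay as the last step left them, time stands still between calls to the robot, and variables do not carry over. Pictures are saved under pics/ and viewed, at most 10 in all, crops included, and the job is handed in when it is done.

Besides the shell and the picture viewer there is one more tool, called after "Call:" in YAML: its name, and indented under it one key for each argument. move_arm: Moves the arm, as the interface text tells. Shifts and turns lie within -1 to 1; 1 stands for 1000 mm of shift or 2 pi rad of turn. Its arguments: {"type":"object","properties":{"moves":{"type":"array"},"force":{"type":"number"}},"required":["moves"]}

```bash
mkdir -p pics
python3 - <<'E'
from workcell import bot
import cv2
for n in("scene","top"):
    cv2.imwrite(f"pics/{n}0.png",bot.grab_frame(n)[:,:,::-1])
    print(bot.camera_params(n))
s=bot.observe();print(s)
E
```

```text
{'vertical_fov': 49.37936804620256, 'cx': 285.61922662255614, 'cy': 200.79643369171418, 'D': array([-0.14428188,  0.        ,  0.        ,  0.        ,  0.        ]), 'R': array([[ 0.75516299,  0.65536253,  0.01512645],
       [ 0.41263662, -0.45729103, -0.78779181],
       [-0.50937204,  0.60115294, -0.61575584]]), 't': array([-0.40094256, -0.14145664,  1.36107267])}
{'vertical_fov': 54.77704707781682, 'cx': 276.18867711187653, 'cy': 201.94200013774312, 'D': array([-0.04721611,  0.        ,  0.        ,  0.        ,  0.        ]), 'R': array([[ 0.01413307, -0.99969983,  0.02001256],
       [-0.99346416, -0.01630649, -0.11297371],
       [ 0.11326613, -0.0182851 , -0.99339642]]), 't': array([-0.00786061,  0.53083876,  1.19623865])}
{'clock': 0.1, 'qpos': array([ 1.25080783,  0.52193271, -0.03633477,  1.59989819,  0.02120569,
        1.0211104 , -0.11279707]), 'qd': array([-0.00043097, -0.00221593, -0.00040997, -0.00101486, -0.00013877,
       -0.00153779,  0.00033827]), 'joint_efforts': array([ 9.22677194e-03, -9.28468609e+01,  1.98644780e+00, -3.70530260e+01,
        1.83292700e-02,  5.31044818e-03,  1.46740372e-04]), 'position': array([ 0.15440272, -0.60534181,  0.23081564]), 'tool_rot': array([-3.14063153e+00,  6.74781614e-05,  2.49788861e-01]), 'force': array([-0.3928003 , -0.46926709,  0.59548915]), 'moment': array([ 0.00843735, -0.02759279,  0.01885156]), 'finger_force': 0.0, 'grip_width': 0.08539194132750094}
```

View pics/scene0.png

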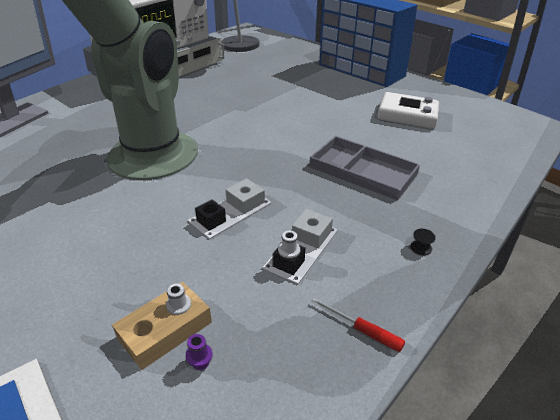

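View pics/top0.png

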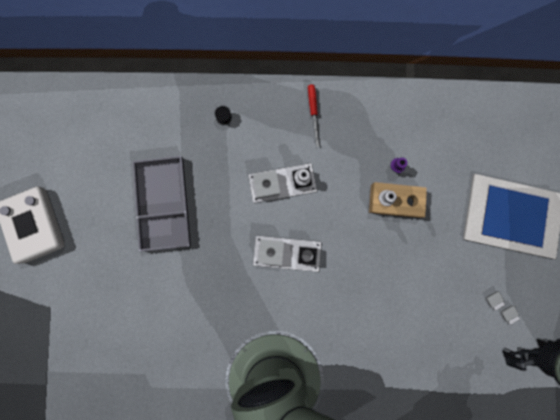

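Top view: the target gauge (farther one) has its bore at about (266,184), with the nest shell at (303,178). The tray is at about (162,205), with its large compartment at the upper end. The rack shell is at (389,199). I'll zoom in for finer pixels.

```bash
cat > h.py <<'E'
import numpy as np,cv2
from workcell import bot
def K(c): 
    f=210/np.tan(np.radians(c["vertical_fov"]/2)); return np.array([[f,0,c["cx"]],[0,f,c["cy"]],[0,0,1]])
def world(c,uv,z):
    p=cv2.undistortPoints(np.array([[uv]],float),K(c),c["D"])[0,0]
    d=c["R"].T@np.r_[p,1]; o=-c["R"].T@c["t"]
    return (o+d*(z-o[2])/d[2]).round(4)
def proj(c,X):
    return cv2.projectPoints(np.array(X,float).reshape(-1,3),cv2.Rodrigues(c["R"])[0],c["t"],K(c),c["D"])[0][:,0]
def tool(s,p):
    "world displacement -> tool axes"
    from scipy.spatial.transform import Rotation as R
    return R.from_euler('xyz',s["tool_rot"]).inv().apply(np.array(p)-s["position"]).round(4)
E
python3 - <<'E'
from h import *
a=cv2.imread("pics/top0.png")[140:220,235:335]
b=cv2.imread("pics/scene0.png")[200:290,255:355]
A=cv2.resize(a,None,fx=4,fy=4,interpolation=2);B=cv2.resize(b,(400,360),interpolation=2)
A=cv2.copyMakeBorder(A,0,40,0,0,0)
cv2.imwrite("pics/z0.png",np.hstack([A,B]))
c=bot.camera_params("top")
print("bore",world(c,(266,184),.046),"shell",world(c,(303,176),.09))
for u in[(136,161),(182,157),(189,248),(142,251)]:print(world(c,u,.035))
E
```

```text
bore [0.5828 0.0319 0.046 ] shell [ 0.6011 -0.0754  0.09  ]
[0.6489 0.4292 0.035 ]
[0.6635 0.2893 0.035 ]
[0.3884 0.2574 0.035 ]
[0.3771 0.3969 0.035 ]
```

View pics/z0.png

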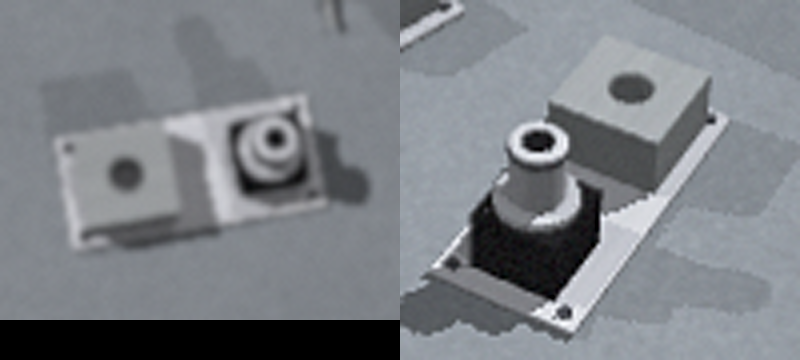

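The zoomed view gives these positions:

| Feature | Top camera | Scene camera |
|---|---|---|
| Bore | (266.1,183.4) | (312.6,221.6) |
| Shell top | (303.4,173.9) | (289.6,234.6) |

Run:
```python
from h import *
c=bot.camera_params("top");d=bot.camera_params("scene")
b=[world(c,(266.1,183.4),.046),world(d,(312.6,221.6),.046)];s=[world(c,(303.4,173.9),.09),world(d,(289.6,234.6),.09)]
print(b,s)
v=np.mean(b,0)-np.mean(s,0);print(np.hypot(*v[:2]),np.degrees(np.arctan2(v[1],v[0])))
o=bot.observe()
print(tool(o,[*np.mean(s,0)[:2],.231]))
print(o["tool_rot"])
```

```text
[array([0.5846, 0.0316, 0.046 ]), array([0.5839, 0.0331, 0.046 ])] [array([ 0.6074, -0.0766,  0.09  ]), array([ 0.6041, -0.0737,  0.09  ])]
0.1096289195422449 101.30993247402026
[ 5.684e-01 -4.022e-01  2.000e-04]
[-3.14063153e+00  6.74781614e-05  2.49788861e-01]
```

Call:
move_arm:
  moves:
    - [[1, 0.57, -0.403, 0, 0, 0, 0], [1, 0.57, -0.403, 0, 0, 0, 0], [1, 0.57, -0.403, 0, 0, 0, 0], [1, 0.57, -0.403, 0, 0, 0, 0], [1, 0.57, -0.403, 0, 0, 0, 0]]

```text
clock: 0.6
position: [0.3175, -0.4135, 0.2312]
tool_rot: [-3.141, 0.0, 0.25]
force: [1.1, -0.5, -0.5]
grip_width: 0.0855
finger_force: 0.0
```

Call:
move_arm:
  moves:
    - [[1, 0.366, -0.258, 0, 0, 0, 0], [1, 0.366, -0.258, 0, 0, 0, 0], [1, 0.366, -0.258, 0, 0, 0, 0], [1, 0.366, -0.258, 0, 0, 0, 0], [1, 0.366, -0.258, 0, 0, 0, 0]]

```text
clock: 1.1
position: [0.4799, -0.2235, 0.2313]
tool_rot: [-3.142, 0.0, 0.25]
force: [0.2, -0.7, -0.2]
grip_width: 0.0854
finger_force: 0.0
```

Call:
move_arm:
  moves:
    - [[1, 0.162, -0.114, 0, 0, 0, 0], [1, 0.162, -0.114, 0, 0, 0, 0], [1, 0.162, -0.114, 0, 0, 0, 0], [1, 0.162, -0.114, 0, 0, 0, 0], [1, 0.162, -0.114, 0, 0, 0, 0]]

```text
clock: 1.6
position: [0.6105, -0.068, 0.2305]
tool_rot: [-3.139, -0.001, 0.257]
force: [-0.9, 0.1, -0.8]
grip_width: 0.0854
finger_force: 0.0
```

Run:
```python
from h import *
o=bot.observe();c=bot.camera_params("wrist");im=bot.grab_frame("wrist")[:,:,::-1]
print(o["position"],o["tool_rot"],o["qpos"])
print(proj(c,[[.606,-.075,.09],[.584,.032,.046]]))
print({k:c[k] for k in("vertical_fov","D","t")})
cv2.imwrite("pics/w1.png",im)
```

```text
[ 0.61046854 -0.0679628   0.23052394] [-3.13865303e+00 -1.17078908e-03  2.57068765e-01] [ 0.16749068  0.51154138 -0.22064891  1.6229524   0.12235637  1.02039096
 -1.40356497]
[[287.62904155 206.97221651]
 [174.45219428 187.92059425]]
{'vertical_fov': 62.11479209589694, 'D': array([-0.05064005,  0.        ,  0.        ,  0.        ,  0.        ]), 't': array([-0.22072402,  0.50800207,  0.55432081])}
```

View pics/w1.png

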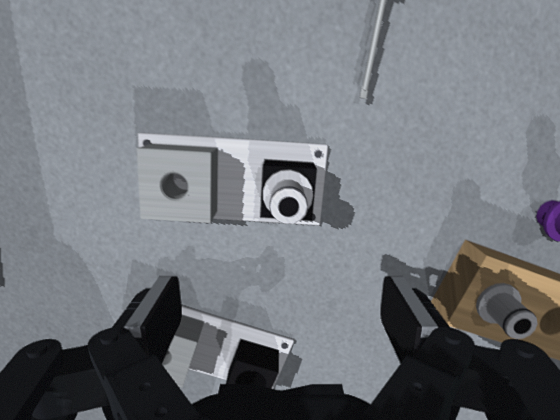

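Wrist view: shell-top ring centre at (289,206) and bore mouth at (174,186). Both match the predictions within 2 px.

Run:
```python
from h import *
o=bot.observe();c=bot.camera_params("wrist");im=cv2.cvtColor(bot.grab_frame("wrist"),7)
print(o["position"],o["tool_rot"],o["qd"].round(3))
g=cv2.medianBlur(im,3)
def blob(m,u):
    n,l,st,ce=cv2.connectedComponentsWithStats(m.astype(np.uint8)); 
    i=min(range(1,n),key=lambda k:np.hypot(*(ce[k]-u)) if st[k,4]>60 else 1e9); return ce[i],st[i,2:]
s,a=blob(g<80,(289,206)); b,a2=blob(g<95,(174,186)); r,a3=blob(g>185,(289,206))
print(s,a,b,a2,r,a3,[g[186,160:190:3]])
S=world(c,s,.09);B=world(c,(174,185.5),.046)
print(S,world(c,r,.09),B,world(c,b,.046),np.hypot(*(B-S)[:2]))
print(tool(o,S))
```

```text
[ 0.6088318  -0.07134929  0.23044859] [-3.14008862e+00  3.39623604e-04  2.54336790e-01] [ 0.054 -0.027  0.037  0.041  0.007 -0.003  0.024]
[284.60327869 203.1147541 ] [ 20  19 305] [168.93468468 182.98423423] [ 25  26 444] [279.44558522 178.96714579] [ 48  36 487] [array([ 55,  56,  58,  59,  59,  61,  82,  97, 137, 173], dtype=uint8)]
[ 0.6068 -0.0753  0.09  ] [ 0.6259 -0.0658  0.09  ] [0.5847 0.0291 0.046 ] [0.586  0.0343 0.046 ] 0.10671349492917942
[-0.0029  0.0035  0.1404]
```

Call:
move_arm:
  moves:
    - [[1, 0, 0, 0.05, 0, 0, 0], [1, 0, 0, 0.08, 0, 0, 0], [1, 0, 0, 0.08, 0, 0, 0], [1, 0, 0, 0.08, 0, 0, 0], [1, 0, 0, 0.08, 0, 0, 0]]

```text
clock: 2.2
position: [0.6086, -0.0753, 0.1533]
tool_rot: [3.141, -0.002, 0.249]
force: [-0.8, -1.5, -0.7]
grip_width: 0.0855
finger_force: 0.0
```

Call:
move_arm:
  moves:
    - [[1, -0.002, 0, 0.04, 0, 0, 0], [1, -0.002, 0, 0.07, 0, 0, 0], [1, -0.002, 0, 0.09, 0, 0, 0], [1, -0.002, 0, 0.096, 0, 0, 0], [1, -0.002, 0, 0.096, 0, 0, 0]]

```text
clock: 2.7
position: [0.6063, -0.0754, 0.0561]
tool_rot: [3.141, -0.001, 0.25]
force: [-0.4, 0.6, 0.4]
grip_width: 0.085
finger_force: 0.0
```

Call:
move_arm:
  moves:
    - [[0.3, 0, 0, 0, 0, 0, 0], [0.2, 0, 0, 0, 0, 0, 0], [0.2, 0, 0, 0, 0, 0, 0], [0.2, 0, 0, 0, 0, 0, 0], [0.2, 0, 0, 0, 0, 0, 0]]
  force: 50

```text
clock: 3.2
position: [0.6062, -0.0754, 0.0561]
tool_rot: [3.141, -0.001, 0.25]
force: [-2.7, 0.6, 9.5]
grip_width: 0.031
finger_force: 48.8
```

Call:
move_arm:
  moves:
    - [[0.2, 0, 0, -0.02, 0, 0, 0], [0.2, 0, 0, -0.045, 0, 0, 0], [0.2, 0, 0, -0.06, 0, 0, 0], [0.2, 0, 0, -0.06, 0, 0, 0], [0.2, 0, 0, -0.06, 0, 0, 0]]

```text
clock: 3.7
position: [0.6057, -0.0753, 0.115]
tool_rot: [3.142, 0.0, 0.25]
force: [0.2, 0.3, -2.3]
grip_width: 0.0305
finger_force: 49.6
```

Run:
```python
from h import *
o=bot.observe();print(o["position"],o["grip_width"],o["force"])
p=o["position"]; print(tool(o,[p[0]-.0216,p[1]+.1079,p[2]]))
a=bot.grab_frame("scene")[:,:,::-1][130:300,210:370]
cv2.imwrite("pics/s2.png",cv2.resize(a,None,fx=3.5,fy=3.5,interpolation=2))
```

```text
[ 0.6056765  -0.07529254  0.11496079] 0.03047670202354688 [ 0.18991622  0.27878494 -2.26841767]
[ 0.0057 -0.1099 -0.    ]
```

View pics/s2.png

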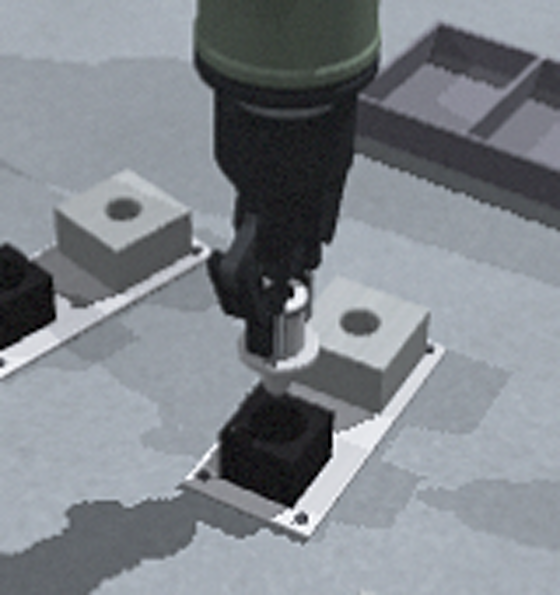

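The shell is gripped and lifted clear of the nest, held upright. Next I carry it over the bore.

Call:
move_arm:
  moves:
    - [[0.2, 0.003, -0.045, 0, 0, 0, 0], [0.2, 0.005, -0.09, 0, 0, 0, 0], [0.2, 0.0057, -0.11, 0, 0, 0, 0], [0.2, 0.0057, -0.11, 0, 0, 0, 0], [0.2, 0.0057, -0.11, 0, 0, 0, 0]]

```text
clock: 4.25
position: [0.5838, 0.0327, 0.1144]
tool_rot: [3.141, 0.001, 0.25]
force: [0.8, -0.7, -1.0]
grip_width: 0.031
finger_force: 49.9
```

Call:
move_arm:
  moves:
    - [[0.2, 0, 0, 0.01, 0, 0, 0], [0.2, 0, 0, 0.02, 0, 0, 0], [0.2, 0, 0, 0.03, 0, 0, 0], [0.2, 0, 0, 0.035, 0, 0, 0], [0.2, 0, 0, 0.035, 0, 0, 0]]

```text
clock: 4.75
position: [0.5837, 0.0326, 0.0792]
tool_rot: [-3.141, 0.002, 0.25]
force: [-0.1, -0.4, -0.6]
grip_width: 0.031
finger_force: 49.9
```

Call:
move_arm:
  moves:
    - [[0.2, 0, 0, 0.003, 0, 0, 0], [0.2, 0, 0, 0.006, 0, 0, 0], [0.2, 0, 0, 0.008, 0, 0, 0], [0.2, 0, 0, 0.008, 0, 0, 0]]

```text
clock: 5.15
position: [0.5841, 0.0328, 0.0721]
tool_rot: [-3.142, 0.0, 0.25]
force: [-0.0, 0.5, 0.1]
grip_width: 0.0312
finger_force: 49.9
```

Call:
move_arm:
  moves:
    - [[0.2, 0, 0, 0.004, 0, 0, 0], [0.2, 0, 0, 0.008, 0, 0, 0], [0.2, 0, 0, 0.012, 0, 0, 0], [0.2, 0, 0, 0.014, 0, 0, 0], [0.2, 0, 0, 0.014, 0, 0, 0]]

```text
clock: 5.65
position: [0.584, 0.0328, 0.0579]
tool_rot: [-3.141, 0.001, 0.25]
force: [0.3, -0.3, -0.8]
grip_width: 0.031
finger_force: 49.9
```

Call:
move_arm:
  moves:
    - [[0.2, 0, 0, 0.001, 0, 0, 0], [0.2, 0, 0, 0.002, 0, 0, 0], [0.2, 0, 0, 0.003, 0, 0, 0], [0.2, 0, 0, 0.003, 0, 0, 0]]

```text
clock: 6.05
position: [0.5843, 0.0328, 0.0561]
tool_rot: [3.141, -0.0, 0.25]
force: [-4.8, -0.7, 14.5]
grip_width: 0.031
finger_force: 51.5
```

Run:
```python
from h import *
o=bot.observe();print(o["position"],o["grip_width"],o["force"])
a=bot.grab_frame("scene")[:,:,::-1][130:300,210:370]
cv2.imwrite("pics/s3.png",cv2.resize(a,None,fx=3.5,fy=3.5,interpolation=2))
```

```text
[0.58431944 0.0328078  0.05613294] 0.03096154065255446 [-4.77272947 -0.67407714 14.49014604]
```

View pics/s3.png

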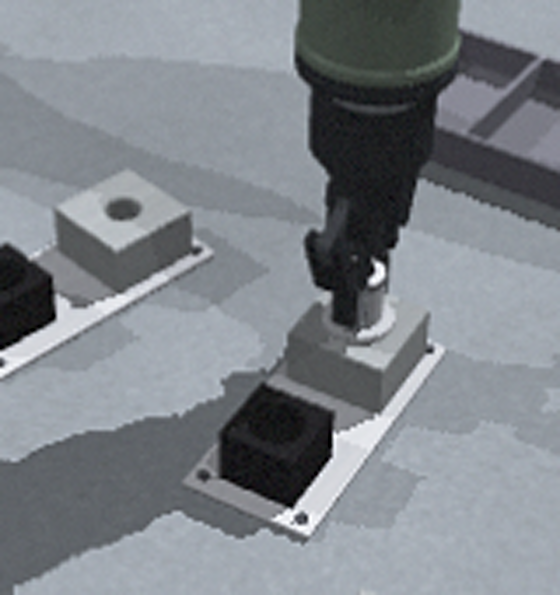

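The flange is flush on the block and the push was resisted at 14.5 N, so the shell is good and goes in the large compartment, centred near (0.569, 0.349). Next I raise it and carry it there.

Call:
move_arm:
  moves:
    - [[0.2, 0, 0, -0.02, 0, 0, 0], [0.2, 0, 0, -0.045, 0, 0, 0], [0.2, 0, 0, -0.075, 0, 0, 0], [0.2, 0, 0, -0.09, 0, 0, 0], [0.2, 0, 0, -0.09, 0, 0, 0]]

```text
clock: 6.6
position: [0.5853, 0.0329, 0.1474]
tool_rot: [3.141, -0.004, 0.25]
force: [0.5, 0.1, -2.5]
grip_width: 0.0309
finger_force: 49.9
```

Call:
move_arm:
  moves:
    - [[0.2, 0.008, -0.04, 0, 0, 0, 0], [0.2, 0.016, -0.08, 0, 0, 0, 0], [0.2, 0.024, -0.12, 0, 0, 0, 0], [0.2, 0.032, -0.16, 0, 0, 0, 0], [0.2, 0.04, -0.2, 0, 0, 0, 0]]

```text
clock: 7.1
position: [0.5729, 0.2379, 0.1441]
tool_rot: [3.141, 0.001, 0.25]
force: [1.1, 0.2, -1.1]
grip_width: 0.0309
finger_force: 50.0
```

Call:
move_arm:
  moves:
    - [[0.2, 0.008, -0.04, 0, 0, 0, 0], [0.2, 0.016, -0.08, 0, 0, 0, 0], [0.2, 0.023, -0.11, 0, 0, 0, 0], [0.2, 0.023, -0.11, 0, 0, 0, 0], [0.2, 0.023, -0.11, 0, 0, 0, 0]]

```text
clock: 7.6
position: [0.5679, 0.3489, 0.1438]
tool_rot: [3.141, 0.002, 0.251]
force: [0.7, -0.5, -1.5]
grip_width: 0.0309
finger_force: 50.1
```

Run:
```python
from h import *
o=bot.observe();print(o["position"],o["tool_rot"],o["grip_width"],o["qpos"][6]);print(tool(o,[.569,.349,.046]))
im=bot.grab_frame("top")[:,:,::-1][130:270,100:260]
cv2.imwrite("pics/t4.png",cv2.resize(im,None,fx=4,fy=4,interpolation=2))
```

```text
[0.56792423 0.34893568 0.14383113] [3.14086730e+00 1.58690132e-03 2.50984797e-01] 0.030899869951474764 -2.0893475181440415
[0.0012 0.0001 0.0978]
```

View pics/t4.png

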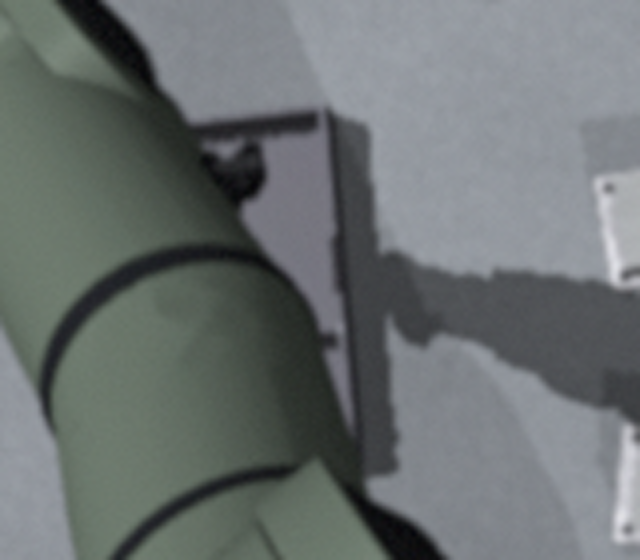

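The gripper hangs over the large compartment, on the far side of the cross wall at crop (330,340). I'll lower it from here.

Call:
move_arm:
  moves:
    - [[0.2, 0, 0, 0.03, 0, 0, 0], [0.2, 0, 0, 0.06, 0, 0, 0], [0.2, 0, 0, 0.08, 0, 0, 0], [0.2, 0, 0, 0.09, 0, 0, 0], [0.2, 0, 0, 0.094, 0, 0, 0]]

```text
clock: 8.15
position: [0.5686, 0.3476, 0.0504]
tool_rot: [3.141, 0.001, 0.249]
force: [-0.4, -0.1, -1.3]
grip_width: 0.0304
finger_force: 50.1
```

Call:
move_arm:
  moves:
    - [[0.2, 0, 0, 0.002, 0, 0, 0], [0.2, 0, 0, 0.004, 0, 0, 0], [0.2, 0, 0, 0.005, 0, 0, 0], [0.2, 0, 0, 0.005, 0, 0, 0]]

```text
clock: 8.55
position: [0.5688, 0.3488, 0.0468]
tool_rot: [-3.141, -0.001, 0.25]
force: [-0.2, -0.4, -1.1]
grip_width: 0.031
finger_force: 50.1
```

Call:
move_arm:
  moves:
    - [[0.2, 0, 0, 0.001, 0, 0, 0], [0.2, 0, 0, 0.002, 0, 0, 0], [0.2, 0, 0, 0.0025, 0, 0, 0], [0.2, 0, 0, 0.0025, 0, 0, 0]]

```text
clock: 8.95
position: [0.5691, 0.349, 0.0451]
tool_rot: [-3.141, -0.001, 0.25]
force: [-3.1, -2.3, 14.7]
grip_width: 0.031
finger_force: 51.7
```

Call:
move_arm:
  moves:
    - [[0.45, 0, 0, -0.001, 0, 0, 0], [0.6, 0, 0, -0.001, 0, 0, 0], [0.8, 0, 0, -0.001, 0, 0, 0], [1, 0, 0, -0.001, 0, 0, 0], [1, 0, 0, -0.001, 0, 0, 0]]

```text
clock: 9.45
position: [0.5686, 0.3487, 0.0447]
tool_rot: [3.142, 0.0, 0.25]
force: [0.7, -1.3, -0.4]
grip_width: 0.0855
finger_force: 0.0
```

Call:
move_arm:
  moves:
    - [[1, 0, 0, -0.03, 0, 0, 0], [1, 0, 0, -0.07, 0, 0, 0], [1, 0, 0, -0.11, 0, 0, 0], [1, 0, 0, -0.15, 0, 0, 0], [1, 0, 0, -0.18, 0, 0, 0]]

```text
clock: 9.95
position: [0.5689, 0.3489, 0.2275]
tool_rot: [-3.141, -0.002, 0.25]
force: [-0.7, 0.1, -0.5]
grip_width: 0.0853
finger_force: 0.0
```

Run:
```python
from h import *
o=bot.observe();print(o["clock"],o["position"],o["grip_width"],o["force"])
a=bot.grab_frame("wrist");b=bot.grab_frame("scene")
im=np.hstack([cv2.resize(a,(400,300)),cv2.resize(b,(400,300))])[:,:,::-1]
cv2.imwrite("pics/f5.png",im)
```

```text
9.95 [0.568895   0.34892802 0.22753914] 0.08531233698980943 [-0.7358249   0.05087548 -0.54798112]
```

View pics/f5.png

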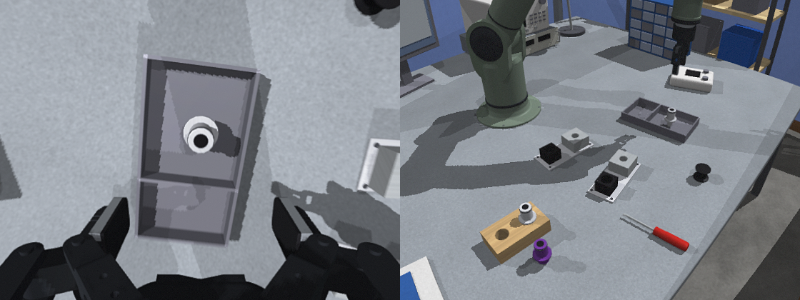

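The wrist view shows the shell standing upright in the large compartment, at about (200,138). The other shell is still in the rack, and the gripper is clear.

```bash
python3 -c "
from workcell import bot
print(bot.job_done())"
```

```text
the job is handed in; nothing more can be done
None
```

The shell went into the bore up to its flange, so it is good: it now stands in the tray's large compartment, the rack shell was left where it was, and the job is handed in at about 10 s.

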